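# Put the loose head back on the dished screw jack

### The job

Pick up the loose steel jack head and seat its domed end fully down in the hollow cup on top of the dished screw jack, so that it stands upright there, then let go. Set it in gently rather than dropping it, and leave both jacks standing where they are.

Things in the scene. Friction and masses are not known exactly. Their poses are not given: they have to be found in the camera images.
- head: The loose jack head: a bare steel turned piece, 60 mm tall, standing upright on the bench, domed end down. A round shank 34 mm in diameter runs from 25 to 60 mm above its underside (grip it there, near the top, from above, any yaw); below it a collar 52 mm across (16 to 19 mm above the underside), then the domed base narrowing to a flat foot 28 mm across. About 0.5 kg. Origin at the centre of the foot's underside, z up along the shank.
- cup_jack: The dished screw jack: dark cast-steel body on a round base 90 mm across, topped by a bright steel cup 68 mm across, 90 mm tall in all; heavy (about 2.2 kg), loose on the bench. The cup is hollow: a tapering recess 18 mm deep, about 60 mm across at the mouth and 33 mm across at its flat floor, which lies 72 mm above the bench; the head's foot rests on that floor with about 2 mm of play around. Origin at the centre of its underside, z up through the centre of the cup.
- flat_jack: A bystander: the same jack, 90 mm tall with a round base 90 mm across, but with a solid flat top 68 mm across and no recess. Origin at the centre of its underside, z up. The three standing things may change places. Elsewhere on the bench, clear of them, lie a wrench, a screwdriver, a mallet, a socket rail, a drawer unit and a vise.
Not all that is in view belongs to the job. Leave any green or purple look-alike of the cup_jack alone. There is more than one size of the head; the one meant has the size given above.

How it is judged:
By the outcome, as a careful person would: the job done as asked, in the order asked, and still so for the second after the job is handed in, with the robot touching nothing.
It also fails if it takes over 38 s, if anything falls off the work surface, if the arm or the gripper's body presses on something with over 40 N, if the wrist force passes 120 N, or if a joint passes its speed limit or range.

### The arm

A 7-joint arm with a two-finger parallel gripper is mounted at the origin on the work surface. World frame = base frame: x ahead of the robot, y to its left, z up, the work surface at z = 0. Lengths are in m, angles in rad, forces in N, time in s.
With the tool pointing down it reaches from about 0.425 to 0.925 m from the base axis. Payload 6.8 kg.
Tool frame: the origin (TCP) lies at the very end of the fingers, on their centre line; the grasp point (between the pads) lies 19 mm behind it; z points along the fingers, y is the line along which they close (so a half turn about z gives the same grasp; the last joint's range is limited). The gripper opens to 85 mm and grips with 20 to 120 N. Pads are 22 mm wide; open, the fingers measure 114 mm over their backs; the gripper's body (76 mm by 85 mm) begins 54 mm behind the grasp point. The pads swing forward as they close: fully open they stand 13 mm farther back than shut.
Start: joints at [-1.437, 0.477, 0.022, 1.555, -0.011, 1.109, -0.083], TCP at [0.162, 0.655, 0.231] pointing down, gripper open.
Joint ranges: [-2.96, 2.96], [-0.34, 2.1], [-1.41, 1.46], [0.24, 2.44], [-1.37, 4.51], [0.17, 1.92], [-2.96, 2.96]. Speed limits (rad/s): [2.39, 2.39, 3.14, 3.14, 3.14, 3.14, 3.14].

### API

Orientations are given as a unit quaternion [w, x, y, z].
In Python, from station import telemetry, viewer, job, search_frame, cut_out gives the robot as it stands. The module is installed in compiled form; this text tells all that it offers.
- The arm moves only by the shell command python3 -m crank 'ROWS' [FORCE]. ROWS is JSON, a list of rows, each an object with "delta_rot": the turn, a rotation vector about the tool's x, y, z in degrees, a list of three; "xyz": the shift along the tool's x, y, z in m, a list of three; "fingers": the gripper command: -1 is fully open, 1 is shut, values between are in proportion. In form: [{"delta_rot": [ax, ay, az], "xyz": [dx, dy, dz], "fingers": fingers}, ...]. A call has 1 to 10 rows; each row is the pose to reach, as a shift and turn from the pose commanded when the call began, along the tool's axes at that moment; what a row does not reach only later rows make up. A row lasts 1/10 s, in which the tool goes at most 50 mm and 8.59 degrees, less where a joint would pass 70% of its speed; a pose out of reach is approached as far as the arm can. A call with a gripper value outside its range is refused whole. The fingers move at their own pace and stop on an object; FORCE is the grip in N (left out, the last holds). Time passes only in rows, so rows that repeat a pose let the fingers close. It gives the time, the measured TCP pose, the force, the opening and the grip force at its end, in the units of the state.
- telemetry.get_obs(): the state, without advancing time (a new reading comes with each control period).
- viewer.read_camera(name): name is "scene" or "side" or "wrist"; returns a dict with "img" (384x512x3 uint8, red, green, blue), "fx", "fy", "cx", "cy" (pixels), "k1" (the pictures are not rectified: a ray, as slopes to the right and down, at radius r is drawn at 1 + k1 r^2 times it, then the intrinsics apply), "origin" and "rotation" of the camera in the world. Camera axes: x right, y up, looking along -z (the intrinsics and any distortion apply to the point x, -y, -z); pixel columns grow to the right and rows downward; lengths in m; the calibration is good to about 2 mm. A picture is of the moment at which its call begins. There is no depth.
- job.hand_in(): hands the job in; it is judged then, once.
Trained networks look in the newest picture that a camera, given by its name, has taken for a name from the list of things; names that differ only in an ending like _2 or _b are one class to them, and where a whole thing is asked for, a point or a joint stands for the part that bears it (a point fixed in the world has none). Each returns a list of dicts, best first, with "score" (0 to 1); they miss things now and then, are a little off and sometimes report something else, mostly with a low value. They report only what shows in the picture. A call takes as long as a camera call. They do not tell look-alikes from the thing itself.
- search_frame(camera, thing): "pixel" ([column, row] in pixels, amid what is visible of it).
- cut_out(camera, thing): "pixels" (384x512 bool, what is visible of it) and "pixel" ([column, row] in pixels, amid what is visible of it).
The state is a dict: "t": time; "q": joint angles; "joint_vel": joint speeds; "joint_torque": joint torques, N m; "eef_pos": TCP position; "tool_rot": TCP orientation; "contact_force": force on the tool from outside, world axes, zero at the start; "torque": the same for the moment, N m; "gripper_width": opening from 0.0 (shut) to 1.0 (fully open); "grasp_force": force on a finger pad.
Only numpy, scipy, OpenCV 4.12 (cv2) and the standard library are available. Lean on these libraries where they do the work, as an engineer would, in place of code of your own. Each camera call takes 0.05 s, during which the arm holds its last target. There are 200 camera calls.

## Working session

There is one attempt and no reset: what is moved stays moved. The work goes in short steps, Python scripts to look and compute and a shell command to move; the robot and the scene stay as the last step left them, time stands still between calls to the robot, and variables do not carry over. Pictures are saved under pics/ and viewed, at most 10 in all, crops included, and the job is handed in when it is done.

```bash
mkdir -p pics; cat > h.py <<'E'
import numpy as np, cv2
from station import telemetry, viewer, job, search_frame, cut_out
def ray(c,px):
    x=(px[0]-c["cx"])/c["fx"]; y=(px[1]-c["cy"])/c["fy"]
    u,v=x,y
    for _ in range(20):
        f=1+c["k1"]*(u*u+v*v); u,v=x/f,y/f
    d=np.array(c["rotation"]).reshape(3,3)@np.array([u,-v,-1.]); return np.array(c["origin"]),d
def at_z(c,px,z):
    o,d=ray(c,px); return o+d*(z-o[2])/d[2]
def proj(c,p):
    R=np.array(c["rotation"]).reshape(3,3); q=R.T@(np.array(p)-np.array(c["origin"]))
    u,v=q[0]/-q[2],-q[1]/-q[2]; f=1+c["k1"]*(u*u+v*v)
    return np.array([c["cx"]+c["fx"]*u*f,c["cy"]+c["fy"]*v*f])
def save(img,name): cv2.imwrite("pics/"+name,img[:,:,::-1])
E
python3 - <<'E'
from h import *
o=telemetry.get_obs(); print(o["t"],o["eef_pos"],o["tool_rot"],o["gripper_width"])
for n in ["scene","side"]:
    c=viewer.read_camera(n); save(c["img"],n+"0.png"); print(n,np.round(c["origin"],3),c["fx"],c["k1"])
    for t,z in [("head",.03),("cup_jack",.045),("flat_jack",.045)]:
        for r in search_frame(n,t): print(t,round(r["score"],2),np.round(r["pixel"]),np.round(at_z(c,r["pixel"],z),3))
E
```

```text
0.0 [0.16150913 0.65480402 0.2303244 ] [-4.10084607e-05  1.20595681e-01  9.92701310e-01 -8.88198205e-04] 1.001251611164183
scene [0.912 0.327 0.457] 358.62694972023013 0.03274650950149593Traceback (most recent call last):
  File "<stdin>", line 6, in <module>
  File "h.py", line 10, in at_z
    o,d=ray(c,px); return o+d*(z-o[2])/d[2]
        ~~~^^^^^^
  File "h.py", line 8, in ray
    d=np.array(c["rotation"]).reshape(3,3)@np.array([u,-v,-1.]); return np.array(c["origin"]),d
      ~~~~~~~~~~~~~~~~~~~~~~~~~~~~~~~^^^^^
ValueError: cannot reshape array of size 4 into shape (3,3)
```

Rotation is a quaternion.

```bash
sed -i 's/np.array(c\["rotation"\]).reshape(3,3)/rot(c["rotation"])/' h.py; cat >> h.py <<'E'
from scipy.spatial.transform import Rotation
def rot(q): return Rotation.from_quat(np.roll(q,-1)).as_matrix()
E
python3 - <<'E'
from h import *
for n in ["scene","side"]:
    c=viewer.read_camera(n); save(c["img"],n+"0.png"); print(n,np.round(c["origin"],3),c["fx"],c["k1"])
    for t,z in [("head",.03),("cup_jack",.045),("flat_jack",.045)]:
        for r in search_frame(n,t): print(t,round(r["score"],2),np.round(r["pixel"]),np.round(at_z(c,r["pixel"],z),3))
E
```

```text
scene [0.912 0.327 0.457] 358.62694972023013 0.03274650950149593
head 0.94 [377. 271.] [0.543 0.246 0.03 ]
head 0.89 [318. 322.] [0.669 0.229 0.03 ]
head 0.81 [302. 258.] [0.6   0.152 0.03 ]
cup_jack 0.85 [273. 172.] [ 0.481 -0.005  0.045]
cup_jack 0.74 [237. 224.] [0.626 0.04  0.045]
cup_jack 0.59 [346. 216.] [0.489 0.158 0.045]
flat_jack 0.88 [171. 151.] [ 0.571 -0.2    0.045]
side [ 0.203 -0.508  0.549] 378.12542659595016 -0.11997556042209907
head 0.96 [211. 140.] [0.574 0.265 0.03 ]
head 0.62 [242. 161.] [0.59  0.138 0.03 ]
head 0.56 [246. 140.] [0.651 0.213 0.03 ]
cup_jack 0.98 [198. 173.] [0.472 0.134 0.045]
cup_jack 0.83 [280. 177.] [0.613 0.017 0.045]
flat_jack 0.87 [335. 258.] [ 0.551 -0.225  0.045]
```

View pics/scene0.png

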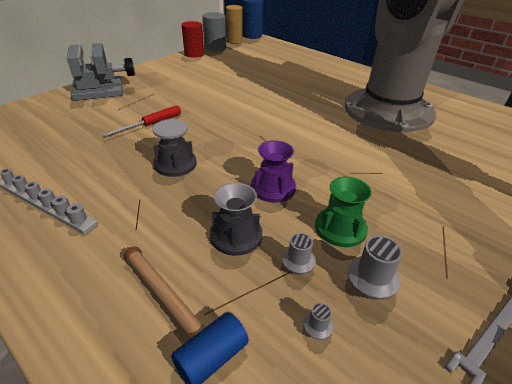

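View pics/side0.png

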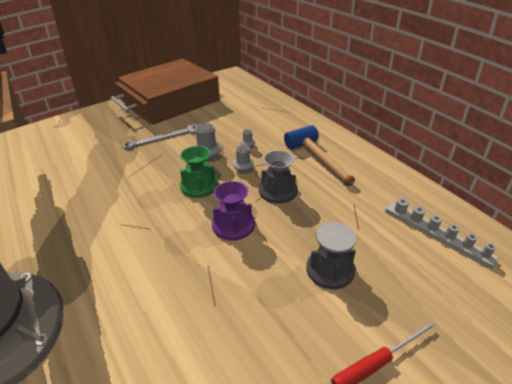

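The scene view shows three heads: large (377,271), medium (302,258) and small (318,322). The plain cup jack is at (237,230). The green (346,212) and purple (274,172) cups are look-alikes, and the flat jack is at (172,148). Next I'll measure the head sizes.

```bash
python3 - <<'E'
from h import *
for n in ["scene","side"]:
    c=viewer.read_camera(n)
    if n=="scene": save(cv2.resize(c["img"][190:350,200:420],None,fx=3,fy=3,interpolation=cv2.INTER_CUBIC),"crop.png")
    for t in ["head","cup_jack"]:
        for r in cut_out(n,t):
            m=r["pixels"]; ys,xs=np.nonzero(m)
            w=[(np.ptp(xs[ys==y]),y,xs[ys==y].mean()) for y in np.unique(ys)]; W,y,x=max(w)
            P=at_z(c,(x,y),.0175 if t=="head" else .005)
            d=np.linalg.norm(P-np.array(c["origin"]))
            top=ys.min(); T=(xs[ys<=top+2].mean(),top)
            # top radius/height: vertical through P
            hs=np.linspace(0,.13,131); pr=[proj(c,[P[0],P[1],h])[1] for h in hs]
            print(n,t,round(r["score"],2),np.round(r["pixel"]),"width mm",round(1000*(W+1)*d/c["fx"]*abs(np.cos(0))),"P",P.round(3),"h of top edge",hs[np.argmin(np.abs(np.array(pr)-top))])
E
```

```text
scene head 0.9 [379. 270.] width mm 85 P [0.546 0.247 0.018] h of top edge 0.109
scene head 0.88 [319. 323.] width mm 41 P [0.668 0.23  0.018] h of top edge 0.075
scene head 0.69 [302. 259.] width mm 51 P [0.6   0.15  0.018] h of top edge 0.084
scene cup_jack 0.86 [273. 177.] width mm 90 P [ 0.474 -0.009  0.005] h of top edge 0.11
scene cup_jack 0.62 [346. 215.] width mm 94 P [0.481 0.153 0.005] h of top edge 0.122
scene cup_jack 0.56 [233. 222.] width mm 91 P [0.618 0.028 0.005] h of top edge 0.117
side head 0.77 [209. 140.] width mm 61 P [0.565 0.266 0.017] h of top edge 0.08
side head 0.63 [243. 159.] width mm 54 P [0.59  0.137 0.017] h of top edge 0.075
side head 0.58 [249. 140.] width mm 40 P [0.657 0.219 0.017] h of top edge 0.057
side cup_jack 0.96 [197. 176.] width mm 89 P [0.472 0.143 0.005] h of top edge 0.115
side cup_jack 0.78 [229. 216.] width mm 91 P [ 0.467 -0.019  0.005] h of top edge 0.121
side cup_jack 0.76 [278. 179.] width mm 94 P [0.615 0.025 0.005] h of top edge 0.111
```

View pics/crop.png

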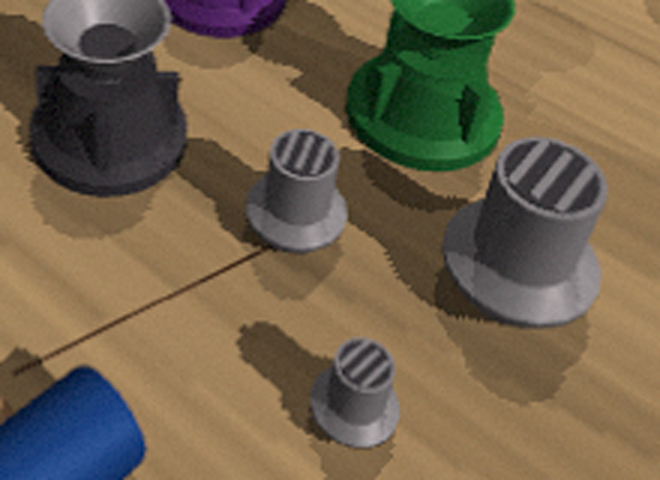

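The medium head at (302,258) has a collar about 52 mm across and stands about 60 mm tall, so it is the one meant, at roughly (0.595, 0.144). The other two measure about 40 mm and over 61 mm. The cup jack is the dark one with the recess, at about (0.617, 0.027). I'll go above the head first.

```bash
python3 -m crank '[{"delta_rot":[0,0,0],"xyz":[-0.27,-0.195,0],"fingers":-1},{"delta_rot":[0,0,0],"xyz":[-0.27,-0.195,0],"fingers":-1},{"delta_rot":[0,0,0],"xyz":[-0.27,-0.195,0],"fingers":-1},{"delta_rot":[0,0,0],"xyz":[-0.27,-0.195,0],"fingers":-1},{"delta_rot":[0,0,0],"xyz":[-0.27,-0.195,0],"fingers":-1},{"delta_rot":[0,0,0],"xyz":[-0.27,-0.195,0],"fingers":-1},{"delta_rot":[0,0,0],"xyz":[-0.27,-0.195,0],"fingers":-1},{"delta_rot":[0,0,0],"xyz":[-0.27,-0.195,0],"fingers":-1},{"delta_rot":[0,0,0],"xyz":[-0.27,-0.195,0],"fingers":-1},{"delta_rot":[0,0,0],"xyz":[-0.27,-0.195,0],"fingers":-1}]' && python3 -m crank '[{"delta_rot":[0,0,0],"xyz":[-0.27,-0.195,0],"fingers":-1},{"delta_rot":[0,0,0],"xyz":[-0.27,-0.195,0],"fingers":-1},{"delta_rot":[0,0,0],"xyz":[-0.27,-0.195,0],"fingers":-1},{"delta_rot":[0,0,0],"xyz":[-0.27,-0.195,0],"fingers":-1},{"delta_rot":[0,0,0],"xyz":[-0.27,-0.195,0],"fingers":-1},{"delta_rot":[0,0,0],"xyz":[-0.27,-0.195,0],"fingers":-1},{"delta_rot":[0,0,0],"xyz":[-0.27,-0.195,0],"fingers":-1},{"delta_rot":[0,0,0],"xyz":[-0.27,-0.195,0],"fingers":-1},{"delta_rot":[0,0,0],"xyz":[-0.27,-0.195,0],"fingers":-1},{"delta_rot":[0,0,0],"xyz":[-0.27,-0.195,0],"fingers":-1}]'
python3 - <<'E'
from h import *
o=telemetry.get_obs(); print(o["t"],o["eef_pos"],o["tool_rot"],o["gripper_width"])
c=viewer.read_camera("wrist"); save(c["img"],"w1.png"); print(c["origin"],c["rotation"])
for t,z in [("head",.03),("cup_jack",.09)]:
    for r in cut_out("wrist",t):
        ys,xs=np.nonzero(r["pixels"]); print(t,round(r["score"],2),np.round(r["pixel"]),xs.min(),xs.max(),ys.min(),ys.max(),at_z(c,r["pixel"],z).round(3))
E
```

```text
t: 1.8
eef_pos: [0.376, 0.4028, 0.2314]
tool_rot: [-0.0, 0.12, 0.993, 0.0]
contact_force: [-1.1, 0.4, -0.1]
gripper_width: 0.996
grasp_force: 0.0
t: 2.8
eef_pos: [0.5915, 0.1503, 0.231]
tool_rot: [-0.001, 0.119, 0.993, 0.0]
contact_force: [0.5, 0.5, -0.5]
gripper_width: 1.0
grasp_force: 0.0
2.8 [0.59151555 0.15027807 0.23096788] [-5.42119145e-04  1.18688128e-01  9.92931334e-01  4.46642537e-04] 0.9999607881618987
[0.51964723 0.16788595 0.37338068] [ 0.7779362  -0.11491399 -0.09010743  0.61113884]
head 0.95 [249. 174.] 226 273 151 200 [0.593 0.143 0.03 ]
head 0.87 [336. 111.] 299 380 72 145 [0.551 0.242 0.03 ]
head 0.86 [338. 213.] 318 353 196 233 [0.658 0.226 0.03 ]
cup_jack 0.75 [61. 96.] 0 123 52 138 [0.478 0.012 0.09 ]
cup_jack 0.73 [220.  48.] 174 269 1 103 [0.477 0.15  0.09 ]
cup_jack 0.59 [141. 218.] 95 193 173 268 [0.597 0.043 0.09 ]
```

View pics/w1.png

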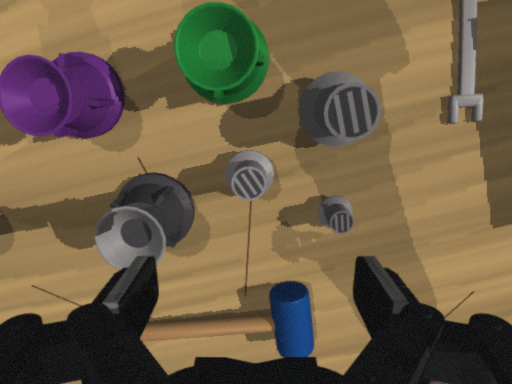

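The wrist view shows the target head's top at about (248,182), the cup jack rim centred near (131,239), the large head at (350,110) and the small head at (340,222). Next I'll compute world positions for the head top and the rim.

```bash
python3 - <<'E'
from h import *
c=viewer.read_camera("wrist"); g=c["img"].astype(int)
print("head top",at_z(c,(248.5,182),.06).round(4),"rim",at_z(c,(131,239),.09).round(4))
# model overlay
im=cv2.resize(c["img"],None,fx=3,fy=3,interpolation=cv2.INTER_CUBIC)
def ring(p,r,z,col):
    pts=[3*proj(c,[p[0]+r*np.cos(a),p[1]+r*np.sin(a),z])+1 for a in np.linspace(0,6.283,60)]
    cv2.polylines(im,[np.int32(pts)],True,col,1)
h=at_z(c,(248.5,182),.06); ring(h,.017,.06,(255,0,0)); ring(h,.026,.0175,(255,0,0))
k=at_z(c,(131,239),.09); ring(k,.034,.09,(255,0,0)); ring(k,.0165,.072,(255,0,0)); ring(k,.045,0.0,(255,255,0))
save(im[400:840,240:900],"ov.png")
R=rot(telemetry.get_obs()["tool_rot"]); p=telemetry.get_obs()["eef_pos"]
print("to head",(R.T@(h-p)).round(4))
E
```

```text
head top [0.5945 0.1421 0.06  ] rim [0.614  0.0262 0.09  ]
to head [-0.0043 -0.0062  0.1713]
```

View pics/ov.png

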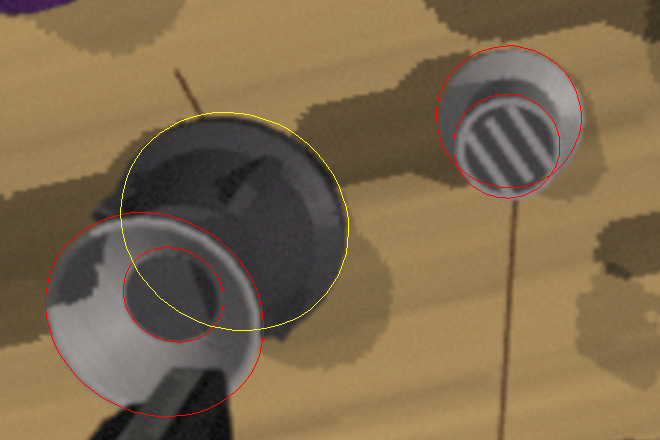

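The overlay fits to within about 1–2 mm: head at about (0.596, 0.142), cup at about (0.615, 0.0265). I'll descend, grip and look.

```bash
python3 -m crank '[{"delta_rot":[0,0,0],"xyz":[-0.006,-0.007,0.03],"fingers":-1},{"delta_rot":[0,0,0],"xyz":[-0.006,-0.007,0.07],"fingers":-1},{"delta_rot":[0,0,0],"xyz":[-0.006,-0.007,0.105],"fingers":-1},{"delta_rot":[0,0,0],"xyz":[-0.006,-0.007,0.135],"fingers":-1},{"delta_rot":[0,0,0],"xyz":[-0.006,-0.007,0.16],"fingers":-1},{"delta_rot":[0,0,0],"xyz":[-0.006,-0.007,0.18],"fingers":-1},{"delta_rot":[0,0,0],"xyz":[-0.006,-0.007,0.192],"fingers":-1},{"delta_rot":[0,0,0],"xyz":[-0.006,-0.007,0.202],"fingers":-1},{"delta_rot":[0,0,0],"xyz":[-0.006,-0.007,0.202],"fingers":-1},{"delta_rot":[0,0,0],"xyz":[-0.006,-0.007,0.202],"fingers":-1}]' && python3 -m crank '[{"delta_rot":[0,0,0],"xyz":[0,0,0],"fingers":0},{"delta_rot":[0,0,0],"xyz":[0,0,0],"fingers":0.2},{"delta_rot":[0,0,0],"xyz":[0,0,0],"fingers":0.4},{"delta_rot":[0,0,0],"xyz":[0,0,0],"fingers":1},{"delta_rot":[0,0,0],"xyz":[0,0,0],"fingers":1},{"delta_rot":[0,0,0],"xyz":[0,0,0],"fingers":1},{"delta_rot":[0,0,0],"xyz":[0,0,0],"fingers":1},{"delta_rot":[0,0,0],"xyz":[0,0,0],"fingers":1},{"delta_rot":[0,0,0],"xyz":[0,0,0],"fingers":1},{"delta_rot":[0,0,0],"xyz":[0,0,0],"fingers":1}]' 60
```

```text
t: 4.0
eef_pos: [0.5971, 0.1394, 0.0299]
tool_rot: [0.0, 0.121, 0.993, 0.0]
contact_force: [0.0, -0.7, -0.2]
gripper_width: 1.002
grasp_force: 0.0
t: 5.0
eef_pos: [0.5974, 0.1398, 0.0301]
tool_rot: [0.001, 0.12, 0.993, 0.001]
contact_force: [0.0, 2.2, 5.8]
gripper_width: 0.377
grasp_force: 58.7
```

```bash
python3 -m crank '[{"delta_rot":[0,0,0],"xyz":[0,0,-0.01],"fingers":1},{"delta_rot":[0,0,0],"xyz":[0,0,-0.03],"fingers":1},{"delta_rot":[0,0,0],"xyz":[0,0,-0.06],"fingers":1},{"delta_rot":[0,0,0],"xyz":[0,0,-0.09],"fingers":1},{"delta_rot":[0,0,0],"xyz":[0,0,-0.11],"fingers":1},{"delta_rot":[0,0,0],"xyz":[0,0,-0.12],"fingers":1},{"delta_rot":[0,0,0],"xyz":[0,0,-0.12],"fingers":1},{"delta_rot":[0,0,0],"xyz":[0,0,-0.12],"fingers":1}]'
python3 - <<'E'
from h import *
o=telemetry.get_obs(); p=o["eef_pos"]; print(p)
ims=[]
for n in ["wrist","scene","side"]:
    c=viewer.read_camera(n); im=cv2.resize(c["img"],None,fx=3,fy=3,interpolation=cv2.INTER_CUBIC)
    def ring(q,r,z,col):
        cv2.polylines(im,[np.int32([3*proj(c,[q[0]+r*np.cos(a),q[1]+r*np.sin(a),z])+1 for a in np.linspace(0,6.283,60)])],True,col,1)
    z0=p[2]-.030
    ring(p,.017,z0+.06,(255,0,0)); ring(p,.026,z0+.0175,(255,0,0)); ring(p,.014,z0,(255,0,0))
    k=(.615,.0265); ring(k,.034,.09,(255,255,0)); ring(k,.0165,.072,(255,255,0)); ring(k,.045,0,(255,255,0))
    m=np.int32(3*(proj(c,[p[0],p[1],.1])+proj(c,[*k,.06]))/2)
    m=np.clip(m,[200,220],[1536-200,1152-220]); im=im[m[1]-220:m[1]+220,m[0]-200:m[0]+200] if n!="wrist" else im[m[1]-220:m[1]+220,m[0]-200:m[0]+200]
    ims.append(im)
save(cv2.resize(np.hstack(ims),(800,293)) if 0 else np.hstack(ims)[:,:],"ov2.png"); save(np.hstack(ims[:2]),"ov2a.png"); save(ims[2],"ov2b.png")
E
```

```text
t: 5.8
eef_pos: [0.5955, 0.1389, 0.148]
tool_rot: [-0.001, 0.121, 0.993, -0.001]
contact_force: [-0.1, 0.4, -7.0]
gripper_width: 0.38
grasp_force: 60.1
[0.59553503 0.13887974 0.14798973]
```

View pics/ov2a.png

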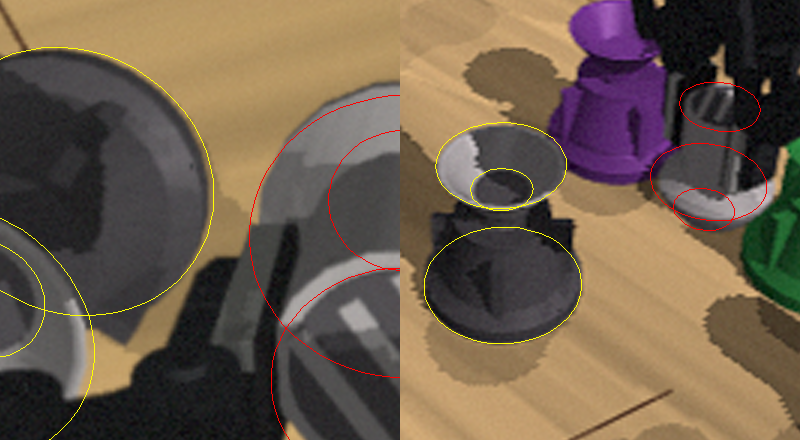

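View pics/ov2b.png

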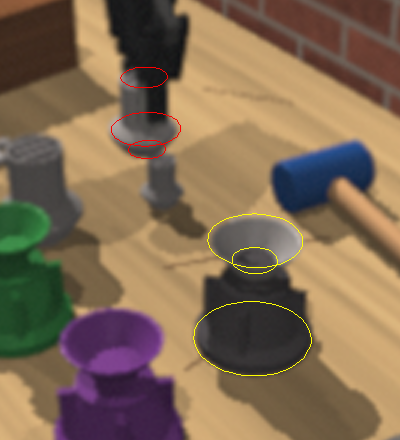

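The cup rings fit well in both views, so the jack stands where I estimated. The held head sits about 2 mm off the red ring, to the right in the scene view. I'll measure that from the collar extents.

```bash
python3 - <<'E'
from h import *
from scipy.optimize import least_squares
p=telemetry.get_obs()["eef_pos"]; obs=[]
a=np.linspace(0,6.283,180)
def cent(c,q,z,r):
    P=np.array([proj(c,[q[0]+r*np.cos(t),q[1]+r*np.sin(t),z]) for t in a]); return P[:,0].min(),P[:,0].max(),P[:,1].max()
for n in ["scene","side","wrist"]:
    c=viewer.read_camera(n)
    rs=cut_out(n,"head"); t=proj(c,[p[0],p[1],p[2]])
    r=min(rs,key=lambda r:np.hypot(*(np.array(r["pixel"])-t)))
    ys,xs=np.nonzero(r["pixels"]); pr=cent(c,p,p[2]-.030+.0175,.026)
    print(n,round(r["score"],2),"seen x",xs.min(),xs.max()+1,"y",ys.min(),ys.max()+1,"pred collar x0,x1,ymax",np.round(pr,1),"top",proj(c,[p[0],p[1],p[2]+.03]).round(1))
    for d in np.eye(3)[:]*.001: print("   dpx per mm",(proj(c,p+d)-proj(c,p)).round(2))
E
```

```text
scene 0.89 seen x 287 327 y 169 219 pred collar x0,x1,ymax [284.9 323.6 214.5] top [307.9 176.3]
   dpx per mm [-0.45  0.35]
   dpx per mm [0.61 0.34]
   dpx per mm [ 0.09 -0.57]
side 0.64 seen x 230 253 y 102 131 pred collar x0,x1,ymax [230.5 253.6 126.8] top [241.4 103.9]
   dpx per mm [ 0.38 -0.12]
   dpx per mm [-0.24 -0.17]
   dpx per mm [-0.02 -0.4 ]
wrist 0.72 seen x 206 311 y 196 329 pred collar x0,x1,ymax [203.  305.9 292.7] top [254.  295.1]
   dpx per mm [0.51 1.86]
   dpx per mm [ 2.07 -0.46]
   dpx per mm [-0.01  0.99]
```

```bash
python3 -m crank '[{"delta_rot":[0,0,0],"xyz":[-0.009,-0.02,0],"fingers":1},{"delta_rot":[0,0,0],"xyz":[-0.021,-0.048,0],"fingers":1},{"delta_rot":[0,0,0],"xyz":[-0.033,-0.075,0],"fingers":1},{"delta_rot":[0,0,0],"xyz":[-0.043,-0.096,0],"fingers":1},{"delta_rot":[0,0,0],"xyz":[-0.048,-0.106,0],"fingers":1},{"delta_rot":[0,0,0],"xyz":[-0.048,-0.106,0],"fingers":1},{"delta_rot":[0,0,0],"xyz":[-0.048,-0.106,0.01],"fingers":1},{"delta_rot":[0,0,0],"xyz":[-0.048,-0.106,0.02],"fingers":1},{"delta_rot":[0,0,0],"xyz":[-0.048,-0.106,0.02],"fingers":1},{"delta_rot":[0,0,0],"xyz":[-0.048,-0.106,0.02],"fingers":1}]'
python3 - <<'E'
from h import *
p=telemetry.get_obs()["eef_pos"]; print(p); q=p+np.array([-.0015,.0022,0]); k=(.615,.0265)
a=np.linspace(0,6.283,180)
def ext(c,q,z,r):
    P=np.array([proj(c,[q[0]+r*np.cos(t),q[1]+r*np.sin(t),z]) for t in a]); return [P[:,0].min(),P[:,0].max()]
ims=[]
for n in ["scene","side"]:
    c=viewer.read_camera(n); z0=p[2]-.03
    for t,e,pt in [("head",ext(c,q,z0+.0175,.026),[*q[:2],z0+.03]),("cup_jack",ext(c,k,.09,.034),[*k,.05])]:
        rs=cut_out(n,t)
        if not rs: print(n,t,"none"); continue
        r=min(rs,key=lambda r:np.hypot(*(np.array(r["pixel"])-proj(c,pt))))
        m=r["pixels"].copy()
        if t=="cup_jack": m[int(proj(c,[*k,.075])[1]):]=0
        ys,xs=np.nonzero(m); print(n,t,round(r["score"],2),xs.min(),xs.max()+1,"pred",np.round(e,1))
    s=4; im=cv2.resize(c["img"],None,fx=s,fy=s,interpolation=cv2.INTER_CUBIC)
    for cc,r,z,col in [(q,.026,z0+.0175,(255,0,0)),(q,.014,z0,(255,0,0)),(k,.034,.09,(255,255,0)),(k,.045,0,(255,255,0))]:
        cv2.polylines(im,[np.int32([s*proj(c,[cc[0]+r*np.cos(t),cc[1]+r*np.sin(t),z])+1.5 for t in a])],True,col,1)
    m=np.int32(s*proj(c,[*k,.09])); ims.append(im[m[1]-220:m[1]+220,m[0]-200:m[0]+200])
save(np.hstack(ims),"ov3.png")
E
```

```text
t: 7.25
eef_pos: [0.6173, 0.0259, 0.1285]
tool_rot: [-0.001, 0.12, 0.993, -0.0]
contact_force: [0.3, -0.4, -5.6]
gripper_width: 0.384
grasp_force: 60.2
[0.61730559 0.02586561 0.12847812]
scene head 0.64 219 254 pred [218.1 252.6]
scene cup_jack 0.59 214 257 pred [213.3 257. ]
side head 0.57 267 292 pred [266.3 290.9]
side cup_jack 0.8 264 295 pred [262.6 294.3]
```

View pics/ov3.png

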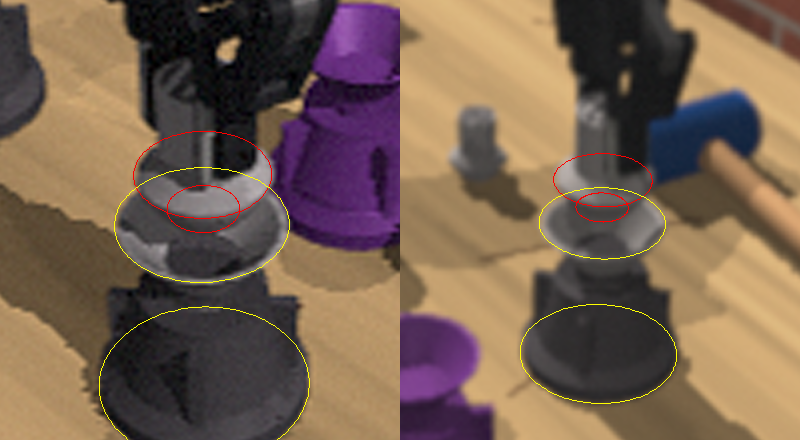

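Head and cup are aligned to within about 1 mm, so I'll lower slowly and watch the force.

```bash
python3 -m crank '[{"delta_rot":[0,0,0],"xyz":[0,0,0.006],"fingers":1},{"delta_rot":[0,0,0],"xyz":[0,0,0.011],"fingers":1},{"delta_rot":[0,0,0],"xyz":[0,0,0.015],"fingers":1},{"delta_rot":[0,0,0],"xyz":[0,0,0.018],"fingers":1},{"delta_rot":[0,0,0],"xyz":[0,0,0.020],"fingers":1},{"delta_rot":[0,0,0],"xyz":[0,0,0.021],"fingers":1},{"delta_rot":[0,0,0],"xyz":[0,0,0.022],"fingers":1},{"delta_rot":[0,0,0],"xyz":[0,0,0.022],"fingers":1},{"delta_rot":[0,0,0],"xyz":[0,0,0.022],"fingers":1}]'
```

```text
t: 8.45
eef_pos: [0.618, 0.0248, 0.1074]
tool_rot: [0.0, 0.121, 0.993, 0.0]
contact_force: [0.4, -0.3, -5.2]
gripper_width: 0.381
grasp_force: 60.2
```

```bash
python3 -m crank '[{"delta_rot":[0,0,0],"xyz":[0,0,0.001],"fingers":1},{"delta_rot":[0,0,0],"xyz":[0,0,0.002],"fingers":1},{"delta_rot":[0,0,0],"xyz":[0,0,0.002],"fingers":1},{"delta_rot":[0,0,0],"xyz":[0,0,0.002],"fingers":1}]'
```

```text
t: 8.85
eef_pos: [0.6179, 0.0248, 0.1052]
tool_rot: [-0.0, 0.121, 0.993, -0.0]
contact_force: [-0.6, -0.7, -5.9]
gripper_width: 0.384
grasp_force: 60.2
```

```bash
python3 -m crank '[{"delta_rot":[0,0,0],"xyz":[0,0,0.001],"fingers":1},{"delta_rot":[0,0,0],"xyz":[0,0,0.002],"fingers":1},{"delta_rot":[0,0,0],"xyz":[0,0,0.002],"fingers":1},{"delta_rot":[0,0,0],"xyz":[0,0,0.002],"fingers":1}]'
```

```text
t: 9.25
eef_pos: [0.6178, 0.0248, 0.1032]
tool_rot: [-0.0, 0.121, 0.993, 0.0]
contact_force: [0.5, 0.1, -6.3]
gripper_width: 0.38
grasp_force: 60.4
```

```bash
python3 -m crank '[{"delta_rot":[0,0,0],"xyz":[0,0,0.0005],"fingers":1},{"delta_rot":[0,0,0],"xyz":[0,0,0.001],"fingers":1},{"delta_rot":[0,0,0],"xyz":[0,0,0.001],"fingers":1},{"delta_rot":[0,0,0],"xyz":[0,0,0.001],"fingers":1}]'
```

```text
t: 9.65
eef_pos: [0.6178, 0.0245, 0.1025]
tool_rot: [-0.0, 0.121, 0.993, -0.0]
contact_force: [-2.8, -0.3, -0.7]
gripper_width: 0.38
grasp_force: 60.8
```

Contact is about 0.5 mm above the expected seat, with a light push toward −x. I'll follow it 1 mm to −x and 1 mm down.

```bash
python3 -m crank '[{"delta_rot":[0,0,0],"xyz":[0.0005,0,0],"fingers":1},{"delta_rot":[0,0,0],"xyz":[0.001,0,0],"fingers":1},{"delta_rot":[0,0,0],"xyz":[0.001,0,0.0005],"fingers":1},{"delta_rot":[0,0,0],"xyz":[0.001,0,0.001],"fingers":1},{"delta_rot":[0,0,0],"xyz":[0.001,0,0.001],"fingers":1},{"delta_rot":[0,0,0],"xyz":[0.001,0,0.001],"fingers":1}]'
```

```text
t: 10.25
eef_pos: [0.6174, 0.0246, 0.1022]
tool_rot: [0.001, 0.121, 0.993, 0.0]
contact_force: [-3.1, -3.7, 4.9]
gripper_width: 0.377
grasp_force: 61.5
```

```bash
python3 -m crank '[{"delta_rot":[0,0,0],"xyz":[0.0005,-0.0005,0],"fingers":1},{"delta_rot":[0,0,0],"xyz":[0.001,-0.0005,0],"fingers":1},{"delta_rot":[0,0,0],"xyz":[0.001,-0.0005,0],"fingers":1},{"delta_rot":[0,0,0],"xyz":[0.001,-0.0005,0],"fingers":1}]'
python3 - <<'E'
from h import *
p=telemetry.get_obs()["eef_pos"]; q=p+np.array([-.0015,.0022,0]); k=(.615,.0265); a=np.linspace(0,6.283,180); ims=[]
for n in ["scene","side"]:
    c=viewer.read_camera(n); s=4; im=cv2.resize(c["img"],None,fx=s,fy=s,interpolation=cv2.INTER_CUBIC)
    for cc,r,z,col in [(k,.026,.072+.019,(255,0,0)),(k,.034,.09,(255,255,0)),(k,.017,.132,(255,0,0))]:
        cv2.polylines(im,[np.int32([s*proj(c,[cc[0]+r*np.cos(t),cc[1]+r*np.sin(t),z])+1.5 for t in a])],True,col,1)
    m=np.int32(s*proj(c,[*k,.09])); ims.append(im[m[1]-220:m[1]+220,m[0]-200:m[0]+200])
save(np.hstack(ims),"ov4.png")
E
```

```text
t: 10.65
eef_pos: [0.6171, 0.0246, 0.1021]
tool_rot: [0.001, 0.121, 0.993, 0.0]
contact_force: [1.6, -2.8, 6.9]
gripper_width: 0.383
grasp_force: 61.5
```

View pics/ov4.png

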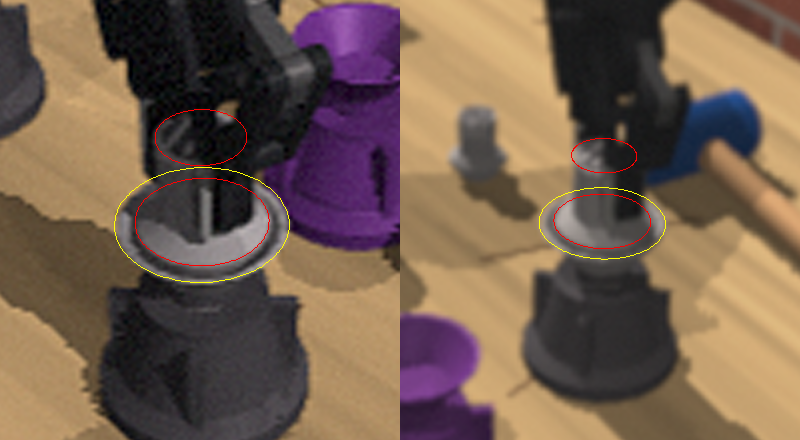

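The collar ring sits concentric in the cup at the seated height, and the measured z of 0.102 matches. I'll release slowly and retreat straight up.

```bash
python3 -m crank '[{"delta_rot":[0,0,0],"xyz":[0,0,-0.0003],"fingers":0.2},{"delta_rot":[0,0,0],"xyz":[0,0,-0.0003],"fingers":0.1},{"delta_rot":[0,0,0],"xyz":[0,0,-0.0003],"fingers":0},{"delta_rot":[0,0,0],"xyz":[0,0,-0.0003],"fingers":-0.2},{"delta_rot":[0,0,0],"xyz":[0,0,-0.0003],"fingers":-0.5},{"delta_rot":[0,0,0],"xyz":[0,0,-0.0003],"fingers":-0.7},{"delta_rot":[0,0,0],"xyz":[0,0,-0.0003],"fingers":-0.7},{"delta_rot":[0,0,0],"xyz":[0,0,-0.0003],"fingers":-0.7}]' 20 && python3 -m crank '[{"delta_rot":[0,0,0],"xyz":[0,0,-0.01],"fingers":-0.7},{"delta_rot":[0,0,0],"xyz":[0,0,-0.03],"fingers":-0.7},{"delta_rot":[0,0,0],"xyz":[0,0,-0.06],"fingers":-0.7},{"delta_rot":[0,0,0],"xyz":[0,0,-0.09],"fingers":-0.7},{"delta_rot":[0,0,0],"xyz":[0,0,-0.12],"fingers":-0.7},{"delta_rot":[0,0,0],"xyz":[0,0,-0.14],"fingers":-0.7},{"delta_rot":[0,0,0],"xyz":[0,0,-0.15],"fingers":-0.7},{"delta_rot":[0,0,0],"xyz":[0,0,-0.15],"fingers":-0.7},{"delta_rot":[0,0,0],"xyz":[0,0,-0.15],"fingers":-0.7}]'
python3 - <<'E'
from h import *
k=(.615,.0265); a=np.linspace(0,6.283,180); ims=[]
for n in ["scene","side"]:
    c=viewer.read_camera(n); s=4; im=cv2.resize(c["img"],None,fx=s,fy=s,interpolation=cv2.INTER_CUBIC)
    for cc,r,z,col in [(k,.017,.132,(255,0,0)),(k,.045,0,(255,255,0))]:
        cv2.polylines(im,[np.int32([s*proj(c,[cc[0]+r*np.cos(t),cc[1]+r*np.sin(t),z])+1.5 for t in a])],True,col,1)
    m=np.int32(s*proj(c,[*k,.09])); ims.append(im[m[1]-220:m[1]+220,m[0]-200:m[0]+200])
save(np.hstack(ims),"ov5.png")
E
```

```text
t: 11.55
eef_pos: [0.6158, 0.0248, 0.1016]
tool_rot: [-0.0, 0.121, 0.993, 0.0]
contact_force: [0.5, -0.4, 0.4]
gripper_width: 0.851
grasp_force: 0.0
t: 12.45
eef_pos: [0.6153, 0.0248, 0.2508]
tool_rot: [-0.001, 0.121, 0.993, -0.0]
contact_force: [0.0, -0.7, -0.3]
gripper_width: 0.849
grasp_force: 0.0
```

View pics/ov5.png

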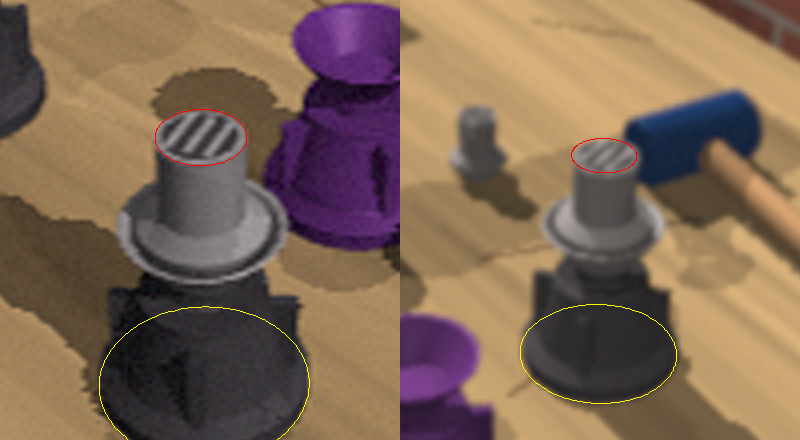

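The head's top matches the predicted seated ring (z = 0.132) in both views. It stands upright, and the jack has not moved.

```bash
python3 -c "
from station import job; print(job.hand_in())"
```

```text
the job is handed in; nothing more can be done
None
```

The 52 mm-collar jack head is seated upright in the dark dished jack's cup and released; in the last pictures it sat at full depth and the cup jack had not moved, and the job was handed in just after 12.5 s on the clock.

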